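# Let the model lift down with its release valve

## Task

Lower the architect's model: stand the slotted key on the release valve of the small hydraulic lift so that its notches drop over the cross pin, crack the valve open (anticlockwise) only just far enough for the platform to sink slowly, about two centimetres a second, and when the platform is fully down turn the valve gently shut again with the key, so that the lift can be pumped up next time. Leave the key standing on the valve and let go of it. Do not force the valve, do not touch the platform or the model, and leave the other things on the desk where they are.

Things in the scene. Friction and masses are not known exactly. Their poses are not given: they have to be found in the camera images.
- lift: small hydraulic table lift, grey base plate 370 x 160 x 20 mm, fixed. Origin: on the desk under the ram (upright cylinder 122 mm tall). Its -x end faces the robot and carries a dark steel block 72 x 66 mm, top at z = 50 mm; on it the release valve at x = -215 mm, y = 0. Between them at x = -125 mm a pump, up to z = 102 mm. The platform's front edge is at x = -95 mm
- lift_platform (a joint): height in m of the lift's platform (190 x 190 x 12 mm aluminium plate on the ram) above its lowest position: 0 = fully down on its rest; it starts raised by 0.085. Only its own weight (0.35 kg) and the model's move it, downward, when the valve is open
- platform_top (a point): centre of the upper face of the platform; 140 mm above the desk when fully down
- release_valve (a joint): turn of the valve in rad about the vertical: 0 = shut on its seat (hard stop, starts here), + = opened, anticlockwise from above, to 1.5. Takes about 0.07 N m; stays where left. Depending on the hidden load the platform starts to sink somewhere between 0.1 and 0.45; each further 0.1 adds some 30 mm/s; well open it drops far too fast. Closing stops it
- valve_stem (a point): foot of the valve's stem, on its axis, 50 mm above the desk; turns with the valve. Stem 14 mm thick, 28 mm tall, the last 6 mm tapered to 7 mm; a cross pin 5 mm thick, 36 mm long runs along this frame's x, centre 12 mm above. Seated key: its origin 4 mm above this point, with about 0.1 rad of play either way; resting on the pin outside the notches: 14.5 mm above
- valve_key: slotted tube key, 92 mm tall, 0.16 kg, standing upright on its open steel end. Origin: centre of that lower end; z up the key. Tube 32 mm outside, bore 16 mm, 27 mm deep; two opposite notches in its lower rim along the key's x axis, 8 mm wide, 10.5 mm deep. On top a flat black grip 52 (x) x 10 (y) x 32 mm, from z = 60 to 92 mm. Half a turn makes no difference
- site_model: architect's massing model of white blocks on a plywood board 165 x 150 x 8 mm, 92 mm tall, about 0.6 kg, standing loose on the platform. Origin: centre of the board's underside
- glue_stick: glue stick standing upright, 28 mm thick, 94 mm tall; bystander
- cutter: blue cutter knife 145 x 24 x 12 mm lying on the desk; bystander
- tape_roll: roll of brown tape, 104 mm across, 48 mm tall; bystander
- stapler: black stapler 131 x 34 x 46 mm; bystander
- notes_yellow: pad of yellow notes 76 x 76 x 12 mm; bystander
- eraser: blue and white eraser 52 x 23 x 13 mm; bystander

How it is judged (in metres and radians):
On the way, in this order (a step that is already met when the one before it is completed fails the run):
1. the key stands on the release valve with its notches down over the cross pin, the valve still shut (z of valve_key in the frame of valve_stem below 0.007 m and horizontal distance between valve_key and valve_stem below 0.005 m and value of joint release_valve below 0.08 rad), for 0.2 s.
2. with the key on the valve and the valve open, the platform has sunk 20 mm (distance of platform_top from where it was at the start of the episode above 0.02 m and value of joint release_valve above 0.08 rad and z of valve_key in the frame of valve_stem below 0.009 m and horizontal distance between valve_key and valve_stem below 0.006 m).
At the end, for the whole second after the job is handed in: The platform is fully down (within 3 mm), the release valve is shut again (within 0.06 rad of its seat), the key stands released on the valve with its notches over the pin, and the model stands upright and at rest on the platform (value of joint lift_platform below 0.003 m and value of joint release_valve below 0.06 rad and z of valve_key in the frame of valve_stem below 0.009 m and horizontal distance between valve_key and valve_stem below 0.006 m and angle between valve_key's own z axis and vertical below 0.2 rad and angle between site_model's own z axis and vertical below 0.05 rad and distance between site_model and platform_top below 0.03 m and linear speed of site_model below 0.01 m/s); the robot touches nothing.
It fails at once if the platform sinks faster than 50 mm/s (velocity of joint lift_platform below -0.05 m/s).
It fails at once if the valve or block is forced: more than 30 N between the key and the lift (contact force between valve_key and lift above 30 N).
It fails at once if the robot touches the platform or the model (contact force between any of the arm, the fingers and lift_platform above 1 N or contact force between any of the arm, the fingers and site_model above 1 N).
It fails at once if a bystander is pushed more than 25 mm (distance of any of glue_stick, cutter, tape_roll, stapler, notes_yellow, eraser from where it was at the start of the episode above 0.025 m).
It also fails if it takes over 67 s, if anything falls off the work surface, if the arm or the gripper's body presses on something with over 40 N, if the wrist force passes 120 N, or if a joint passes its speed limit or range.

## Robot

A 6-joint arm with a two-finger parallel gripper is mounted at the origin on a cart in front of the work surface, level with it; the furniture and walls round the work are solid. World frame = base frame: x ahead of the robot, y to its left, z up, the work surface at z = 0. Lengths are in mm, angles in rad, forces in N, time in s.
With the tool pointing down it reaches from about 275 to 750 mm from the base axis. Payload 10.2 kg.
Tool frame: the origin (TCP) lies on the front face of the gripper's body, between the roots of the fingers; the fingertips stand 73 mm ahead of it and the grasp point (between the pads) lies 54 mm ahead of it; z points along the fingers, y is the line along which they close (so a half turn about z gives the same grasp; the last joint's range is limited). The gripper opens to 85 mm and grips with 20 to 120 N. Pads are 22 mm wide; open, the fingers measure 114 mm over their backs; the gripper's body (76 mm by 85 mm) begins 54 mm behind the grasp point. The pads swing forward as they close: fully open they stand 13 mm farther back than shut.
Start: joints at [-1.411, 0.313, 1.498, -0, 1.331, -0.223], TCP at [196.086, -487.013, 303.894] pointing down, gripper open.
Joint ranges: [-2.94, 2.94], [-0.97, 2.17], [0.19, 2.56], [-1.23, 4.37], [0.02, 3.11], [-2.88, 2.88]. Speed limits (rad/s): [2.39, 2.39, 3.01, 3.14, 3.14, 3.14].

## Interface

Orientations are given as a unit quaternion [w, x, y, z].
In Python, from rig import * gives the robot as it stands.
- The arm moves only by the tool step_arm, never from a script. Its argument "plan" is a list of rows, each an object with "offset": the shift along the tool's x, y, z in cm, a list of three; "rot": the turn, a rotation vector about the tool's x, y, z in degrees, a list of three; "gripper": the finger opening in cm, from 0 to 8.54. In form: [{"offset": [x, y, z], "rot": [wx, wy, wz], "gripper": gripper}, ...]. A call has 1 to 12 rows; each row is the pose to reach, as a shift and turn from the pose commanded when the call began, along the tool's axes at that moment; what a row does not reach only later rows make up. A row lasts 1/10 s, in which the tool goes at most 50 mm and 8.59 degrees, less where a joint would pass 70% of its speed; a pose out of reach is approached as far as the arm can. A call with a gripper value outside its range is refused whole. The fingers move at their own pace and stop on an object; "squeeze" is the grip in N (left out, the last holds). Time passes only in rows, so rows that repeat a pose let the fingers close. It gives the time, the measured TCP pose, the force, the opening and the grip force at its end, in the units of the state.
- sense(): the state, without advancing time (a new reading comes with each control period).
- capture(name): name is "scene" or "top" or "wrist"; returns a dict with "color" (400x640x3 uint8, red, green, blue), "depth" (400x640 float32, mm along the optical axis (not along the pixel's ray), 0 where there is no reading), "vertical_fov" (degrees; the focal length in pixels is half the picture's height over the tangent of half this angle, whatever the lens; pixels are square), "cx", "cy" (the principal point, pixels), "rvec" (rotation vector, rad) and "tvec" (3), from world to camera coordinates, as OpenCV has them; the wrist camera has in their place "mount" (4x4, takes a point from camera to tool coordinates, whose origin is the TCP and whose axes are the flange's). Camera axes: x right, y down, z forward; pixel columns grow to the right and rows downward; lengths in mm; the calibration is good to about 2 mm. A picture is of the moment at which its call begins: read the wrist's pose just before it.
- finish_job(): hands the job in; it is judged then, once.
The state is a dict: "time_s": time; "joints": joint angles; "dq": joint speeds; "tau": joint torques, N m; "eef_pos": TCP position; "ee_rot": TCP orientation; "force": force on the tool from outside, world axes, zero at the start; "wrist_torque": the same for the moment, N m; "grip_width": opening from 0.0 (shut) to 1.0 (fully open); "grip_force": force on a finger pad.
Only numpy, scipy, OpenCV 4.12 (cv2) and the standard library are available. Lean on these libraries where they do the work, as an engineer would, in place of code of your own. Each camera call takes 0.05 s, during which the arm holds its last target. There are 200 camera calls.

## Working session

There is one attempt and no reset: what is moved stays moved. The work goes in short steps, Python scripts to look and compute and a tool call to move; the robot and the scene stay as the last step left them, time stands still between calls to the robot, and variables do not carry over. Pictures are saved under pics/ and viewed, at most 10 in all, crops included, and the job is handed in when it is done.

Besides the shell and the picture viewer there is one more tool, called by a JSON object that holds its "fn" and its "kwargs", one argument or row to a line. step_arm: Moves the arm, as the interface text tells. Its arguments: {"type":"object","properties":{"plan":{"type":"array"},"squeeze":{"type":"number"}},"required":["plan"]}

```bash
mkdir -p pics; cat > h.py <<'E'
from rig import *
import numpy as np, cv2
from scipy.spatial.transform import Rotation as R
def cloud(c, T=None):
    h,w=c["depth"].shape; f=h/2/np.tan(np.radians(c["vertical_fov"])/2)
    u,v=np.meshgrid(np.arange(w),np.arange(h)); d=c["depth"].astype(float)
    P=np.stack([(u-c["cx"])/f*d,(v-c["cy"])/f*d,d],-1)
    if T is None:
        Rm=R.from_rotvec(np.ravel(c["rvec"])).as_matrix(); P=(P-np.ravel(c["tvec"]))@Rm
    else: P=P@T[:3,:3].T+T[:3,3]
    P[d==0]=np.nan
    return P
def tool(s):
    T=np.eye(4); q=s["ee_rot"]; T[:3,:3]=R.from_quat([q[1],q[2],q[3],q[0]]).as_matrix(); T[:3,3]=s["eef_pos"]; return T
def wrist():
    s=sense(); T=tool(s); c=capture("wrist"); return c,cloud(c,T@np.array(c["mount"])),T
def save(n,img): cv2.imwrite(f"pics/{n}.png",cv2.cvtColor(img,cv2.COLOR_RGB2BGR))
E
python3 - <<'E'
from h import *
s=sense(); print(s["time_s"],s["eef_pos"],s["ee_rot"],tool(s)[:3,:3].round(3))
for n in("scene","top"):
    c=capture(n); save(n,c["color"]); P=cloud(c); np.save(n,P)
    print(n, c["vertical_fov"], np.ravel(c["tvec"]))
E
```

```text
0.0 [ 196.05919817 -486.82766827  303.33570437] [-6.38686084e-04  9.81740208e-01  1.90225538e-01  2.22314582e-05] [[ 0.928  0.374 -0.   ]
 [ 0.374 -0.928  0.001]
 [ 0.    -0.001 -1.   ]]
scene 47.954998773290356 [ 332.90489868  383.67759755 1094.75952578]
top 48.51393492850831 [-127.13889131  549.95987544 1454.49254869]
```

View pics/top.png

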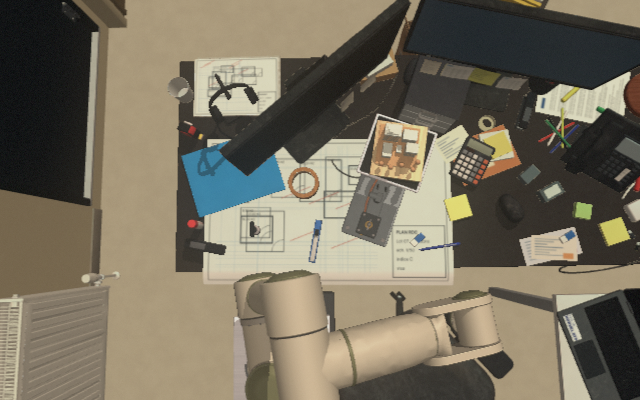

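View pics/scene.png

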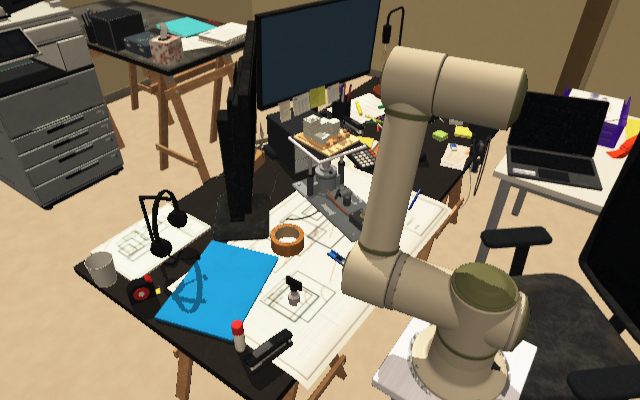

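The top view shows the key near (254,229), the valve block near (368,229), the pump near (377,197), the tape roll at (303,183), the cutter at (316,241) and the stapler at (207,246). Next I'll measure them.

```bash
python3 - <<'E'
from h import *
P=np.load("top.npy"); 
def rows(u0,u1,v0,v1,lo,hi):
    Q=P[v0:v1,u0:u1].reshape(-1,3); Q=Q[(Q[:,2]>lo)&(Q[:,2]<hi)]; return Q
for n,a in dict(key=(240,270,215,245,70,110),block=(345,395,210,245,40,60),base=(340,405,175,247,12,28),stem=(345,395,210,245,62,90),pump=(355,400,170,205,85,110),plat=(350,450,100,195,195,300)).items():
    Q=rows(*a); print(n,len(Q),Q.mean(0).round(1) if len(Q) else "",Q.min(0).round(),Q.max(0).round()) if len(Q) else print(n,0)
    if len(Q)>5:
        print("  rect",cv2.minAreaRect(Q[:,:2].astype(np.float32)))
c=capture("top")["color"]; save("crop",cv2.resize(np.hstack([c[205:255,230:280],c[205:255,340:390]]),(800,400),interpolation=cv2.INTER_CUBIC))
E
```

```text
key 72 [438.9  81.   88.1] [414.  76.  70.] [463.  88.  98.]
  rect ((438.44390869140625, 81.87947082519531), (11.403487205505371, 48.23371505737305), 89.65315246582031)
block 447 [ 449.1 -297.4   50.5] [ 405. -338.   40.] [ 495. -254.   59.]
  rect ((456.1079406738281, -299.7230529785156), (66.30703735351562, 94.88797760009766), 70.15664672851562)
base 1870 [ 495.2 -315.7   20.7] [ 375. -422.   12.] [ 617. -209.   28.]
  rect ((494.2579650878906, -320.1405334472656), (205.16773986816406, 233.7821044921875), 82.6784896850586)
stem 28 [ 446.7 -296.1   71.1] [ 430. -303.   62.] [ 463. -287.   81.]
  rect ((446.63848876953125, -294.6055908203125), (15.831525802612305, 32.88825225830078), 86.09471130371094)
pump 117 [ 534.8 -320.8  100.2] [ 515. -352.   86.] [ 568. -296.  108.]
  rect ((542.4829711914062, -322.842529296875), (44.10133361816406, 47.06202697753906), 61.49565887451172)
plat 3972 [ 640.3 -370.8  239.2] [ 527. -493.  199.] [ 818. -240.  300.]
  rect ((671.0516967773438, -333.514404296875), (281.4468994140625, 206.80580139160156), 68.82381439208984)
```

View pics/crop.png

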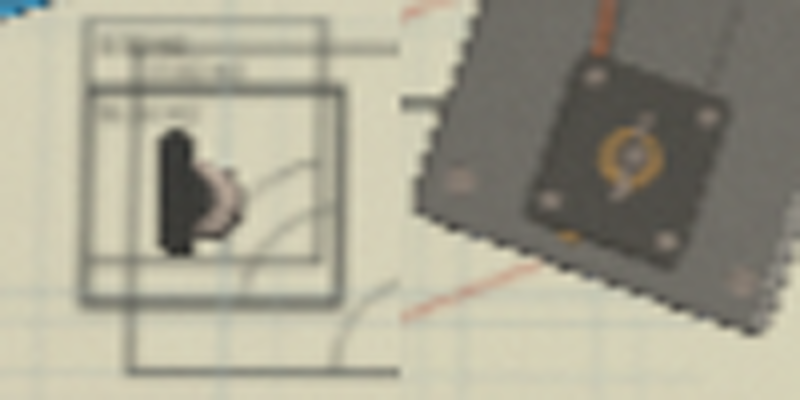

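The key's grip runs along world x at about (439, 82) and the valve is at about (446, -296). I'll move above the key first.

{"fn": "step_arm", "kwargs": {
  "plan": [
    {"offset": [43.8,-43.7,4],"rot": [0,0,22],"gripper": 5},
    {"offset": [43.8,-43.7,4],"rot": [0,0,22],"gripper": 5},
    {"offset": [43.8,-43.7,4],"rot": [0,0,22],"gripper": 5},
    {"offset": [43.8,-43.7,4],"rot": [0,0,22],"gripper": 5},
    {"offset": [43.8,-43.7,4],"rot": [0,0,22],"gripper": 5},
    {"offset": [43.8,-43.7,4],"rot": [0,0,22],"gripper": 5},
    {"offset": [43.8,-43.7,4],"rot": [0,0,22],"gripper": 5},
    {"offset": [43.8,-43.7,4],"rot": [0,0,22],"gripper": 5},
    {"offset": [43.8,-43.7,4],"rot": [0,0,22],"gripper": 5},
    {"offset": [43.8,-43.7,4],"rot": [0,0,22],"gripper": 5},
    {"offset": [43.8,-43.7,4],"rot": [0,0,22],"gripper": 5},
    {"offset": [43.8,-43.7,4],"rot": [0,0,22],"gripper": 5}
  ]
}}

```text
time_s: 1.35
eef_pos: [431.6, 65.9, 265.1]
ee_rot: [0.0, 1.0, -0.0, 0.0]
force: [0.0, -1.1, 0.8]
grip_width: 0.587
grip_force: 0.0
```

{"fn": "step_arm", "kwargs": {
  "plan": [
    {"offset": [0.7,-1.6,0],"rot": [0,0,0],"gripper": 5},
    {"offset": [0.7,-1.6,0],"rot": [0,0,0],"gripper": 5},
    {"offset": [0.7,-1.6,0],"rot": [0,0,0],"gripper": 5}
  ]
}}

```text
time_s: 1.65
eef_pos: [438.1, 79.3, 265.0]
ee_rot: [0.0, 1.0, -0.0, -0.0]
force: [0.1, -0.6, -0.7]
grip_width: 0.586
grip_force: 0.0
```

```bash
python3 - <<'E'
from h import *
c,P,T=wrist(); print(T.round(2), sense()["joints"])
save("w1",c["color"])
m=(P[...,2]>70)&(P[...,2]<105)&(abs(P[...,0]-439)<60)&(abs(P[...,1]-82)<60)
Q=P[m]; print(len(Q),Q.mean(0),Q.min(0),Q.max(0)); Q=P[m&(P[...,2]>85)]
if len(Q): print(cv2.minAreaRect(Q[:,:2].astype(np.float32)),np.median(Q[:,2]))
E
```

```text
[[  1.    -0.    -0.   438.08]
 [ -0.    -1.    -0.    79.34]
 [ -0.     0.    -1.   264.96]
 [  0.     0.     0.     1.  ]] [-8.61081895e-02  1.74364274e-01  1.78235835e+00 -2.98261213e-04
  1.18531179e+00  1.48656877e+00]
712 [439.23444794  84.50871755  89.41781145] [411.25577381  79.99419331  70.46499976] [462.02982803  89.45472552  92.98571382]
((436.54071044921875, 84.72883605957031), (9.417960166931152, 50.57575988769531), 89.9217758178711) 90.41879029632926
```

View pics/w1.png

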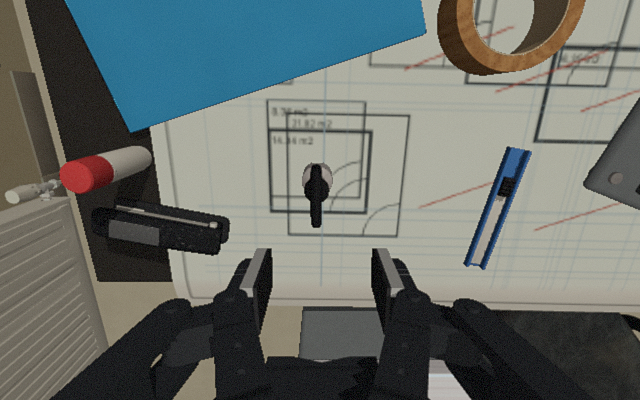

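The wrist view shows the key's grip at (316,195), standing upright and lined up between the fingers. I'll descend to grasp it.

{"fn": "step_arm", "kwargs": {
  "plan": [
    {"offset": [-0.1,-0.5,5],"rot": [0,0,0],"gripper": 5},
    {"offset": [-0.1,-0.5,9],"rot": [0,0,0],"gripper": 5},
    {"offset": [-0.1,-0.5,12],"rot": [0,0,0],"gripper": 5},
    {"offset": [-0.1,-0.5,13],"rot": [0,0,0],"gripper": 5},
    {"offset": [-0.1,-0.5,13],"rot": [0,0,0],"gripper": 5},
    {"offset": [-0.1,-0.5,13],"rot": [0,0,0],"gripper": 5}
  ]
}}

```text
time_s: 2.3
eef_pos: [438.0, 84.1, 136.5]
ee_rot: [0.0, 1.0, -0.001, 0.001]
force: [0.9, -0.4, -0.5]
grip_width: 0.587
grip_force: 0.0
```

{"fn": "step_arm", "kwargs": {
  "squeeze": 50,
  "plan": [
    {"offset": [0,0,0],"rot": [0,0,0],"gripper": 0},
    {"offset": [0,0,0],"rot": [0,0,0],"gripper": 0},
    {"offset": [0,0,0],"rot": [0,0,0],"gripper": 0},
    {"offset": [0,0,0],"rot": [0,0,0],"gripper": 0},
    {"offset": [0,0,0],"rot": [0,0,0],"gripper": 0},
    {"offset": [0,0,0],"rot": [0,0,0],"gripper": 0},
    {"offset": [0,0,0],"rot": [0,0,0],"gripper": 0},
    {"offset": [0,0,0],"rot": [0,0,0],"gripper": 0}
  ]
}}

```text
time_s: 3.1
eef_pos: [437.7, 84.5, 136.0]
ee_rot: [0.0, 1.0, -0.0, 0.001]
force: [-1.7, -2.0, 7.1]
grip_width: 0.108
grip_force: 50.1
```

{"fn": "step_arm", "kwargs": {
  "plan": [
    {"offset": [0,0,-5],"rot": [0,0,0],"gripper": 0},
    {"offset": [0,0,-10],"rot": [0,0,0],"gripper": 0},
    {"offset": [0,0,-14],"rot": [0,0,0],"gripper": 0},
    {"offset": [-3,5,-14],"rot": [0,0,5],"gripper": 0},
    {"offset": [-6,10,-14],"rot": [0,0,10],"gripper": 0},
    {"offset": [-6,15,-14],"rot": [0,0,15],"gripper": 0},
    {"offset": [-6,20,-14],"rot": [0,0,20],"gripper": 0},
    {"offset": [-6,25,-14],"rot": [0,0,25],"gripper": 0},
    {"offset": [-6,30,-14],"rot": [0,0,27],"gripper": 0},
    {"offset": [-6,33,-14],"rot": [0,0,27],"gripper": 0},
    {"offset": [-6,35,-14],"rot": [0,0,27],"gripper": 0},
    {"offset": [-6,35,-14],"rot": [0,0,27],"gripper": 0}
  ]
}}

```text
time_s: 4.3
eef_pos: [376.5, -267.4, 274.8]
ee_rot: [-0.0, 0.972, -0.235, -0.0]
force: [-0.2, 0.0, -2.4]
grip_width: 0.109
grip_force: 49.6
```

```bash
python3 - <<'E'
from h import *
c,P,T=wrist(); print(T.round(3), np.array(c["mount"]).round(2), sense()["joints"].round(2) if hasattr(sense()["joints"],'round') else sense()["joints"])
save("w2",c["color"]); np.savez("w2",P=P,C=c["color"],T=T)
Q=P.reshape(-1,3)
m=(abs(Q[:,2]-50)<8)&(np.hypot(Q[:,0]-446,Q[:,1]+296)<70)
for lo,hi in((44,56),(59,68),(74,82)):
    m=(Q[:,2]>lo)&(Q[:,2]<hi)&(np.hypot(Q[:,0]-446,Q[:,1]+296)<(70 if lo<50 else 30)); q=Q[m]
    if len(q)>4: print(lo,len(q),q.mean(0).round(1),cv2.minAreaRect(q[:,:2].astype(np.float32)))
# key in tool frame
K=(Q-T[:3,3])@T[:3,:3]; m=(abs(K[:,0])<40)&(abs(K[:,1])<25)&(K[:,2]>75)&(K[:,2]<150); k=K[m]; print(len(k),k.min(0),k.max(0))
E
```

```text
[[ 8.89000e-01 -4.58000e-01 -0.00000e+00  3.76512e+02]
 [-4.58000e-01 -8.89000e-01  0.00000e+00 -2.67432e+02]
 [-1.00000e-03  0.00000e+00 -1.00000e+00  2.74765e+02]
 [ 0.00000e+00  0.00000e+00  0.00000e+00  1.00000e+00]] [[ -0.    -0.95  -0.31  78.69]
 [  1.    -0.    -0.     0.35]
 [  0.    -0.31   0.95 -69.36]
 [  0.     0.     0.     1.  ]] [-0.87  0.2   1.72  0.    1.22  1.18]
44 5431 [ 445.4 -295.1   49.4] ((444.1209716796875, -294.2496337890625), (66.09062194824219, 72.02275848388672), 69.33660125732422)
59 150 [ 444.8 -294.7   63.2] ((443.4700012207031, -296.1401062011719), (8.830053329467773, 35.49678039550781), 69.39593505859375)
74 137 [ 444.1 -294.4   76.3] ((443.9649658203125, -294.5195007324219), (10.327082633972168, 10.468390464782715), 15.81277084350586)
1422 [ -8.6136365  -15.15244377  75.20819253] [ 14.63806114  16.48441531 137.008119  ]
```

View pics/w2.png

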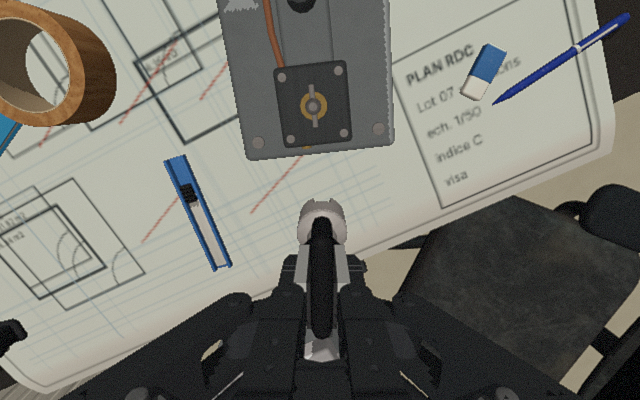

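The valve pin is at (313,107), lined up with its block. The key is firmly held, with its rim at (321,205). I'll refine the pin angle and the key's offset in the tool.

```bash
python3 - <<'E'
from h import *
from scipy.optimize import least_squares
D=np.load("w2.npz"); P,C,T=D["P"],D["C"],D["T"]; Q=P.reshape(-1,3)
r=np.hypot(Q[:,0]-444,Q[:,1]+294.4)
q=Q[(Q[:,2]>56)&(Q[:,2]<70)&(r>9)&(r<20)]
w,v=np.linalg.eigh(np.cov(q[:,:2].T)); d=v[:,1]; print("pin",len(q),q.mean(0),np.degrees(np.arctan2(d[1],d[0])))
# stem top center & block orientation
q=Q[(abs(Q[:,2]-50)<3)&(r<60)]; print("block",cv2.minAreaRect(q[:,:2].astype(np.float32)))
K=(Q-T[:3,3])@T[:3,:3]; m=(abs(K[:,0])<25)&(abs(K[:,1])<18)&(K[:,2]>90)&(K[:,2]<140); k=K[m]
f=lambda p:np.hypot(k[:,0]-p[0],k[:,1]-p[1])-16
s=least_squares(f,[0,0],loss="soft_l1"); print("key in tool",s.x,np.std(s.fun),k[:,2].max())
for lo in(90,100,110,120,130):
    kk=k[(k[:,2]>lo)&(k[:,2]<lo+10)]; print(lo,len(kk),kk[:,0].max().round(1),kk[:,1].min().round(1),kk[:,1].max().round(1))
a=s.x; tip=np.array([444,-294.4]); print("TCP for align now:",tip-T[:2,:2]@a)
E
```

```text
pin 123 [ 444.84716315 -294.61868308   63.17114759] 159.4584481985753
block ((444.15399169921875, -294.3226318359375), (65.102294921875, 71.03508758544922), 69.08483123779297)
key in tool [-2.81608531  0.36684608] 2.356599609791986 137.00811899960286
90 43 4.5 -8.3 9.0
100 835 14.3 -15.1 15.7
110 247 14.5 -15.2 16.5
120 168 14.6 -15.1 15.6
130 76 13.2 -14.9 15.3
TCP for align now: [ 446.67175804 -295.36261056]
```

{"fn": "step_arm", "kwargs": {
  "plan": [
    {"offset": [4,-0.4,0],"rot": [0,0,-3],"gripper": 0},
    {"offset": [7.4,-0.75,0],"rot": [0,0,-6.7],"gripper": 0},
    {"offset": [7.4,-0.75,2],"rot": [0,0,-6.7],"gripper": 0},
    {"offset": [7.4,-0.75,4.5],"rot": [0,0,-6.7],"gripper": 0},
    {"offset": [7.4,-0.75,4.5],"rot": [0,0,-6.7],"gripper": 0},
    {"offset": [7.4,-0.75,4.5],"rot": [0,0,-6.7],"gripper": 0}
  ]
}}

```text
time_s: 4.95
eef_pos: [446.4, -291.6, 230.9]
ee_rot: [-0.0, 0.984, -0.176, -0.0]
force: [0.5, 0.5, -1.0]
grip_width: 0.11
grip_force: 49.6
```

```bash
python3 - <<'E'
from h import *
c,P,T=wrist(); print(T.round(3), sense()["force"]); C=c["color"]
Q=P.reshape(-1,3); K=(Q-T[:3,3])@T[:3,:3]
for lo in(105,115,125):
    kk=K[(abs(K[:,0])<25)&(abs(K[:,1])<18)&(K[:,2]>lo)&(K[:,2]<lo+10)]; print(lo,len(kk),kk[:,0].max().round(1),np.percentile(kk[:,1],[1,99]).round(1))
q=Q[(abs(Q[:,2]-50)<4)&(np.hypot(Q[:,0]-444,Q[:,1]+294.4)<60)]; print(cv2.minAreaRect(q[:,:2].astype(np.float32)))
s=capture("scene"); S=cloud(s); m=(S[...,2]>200)&(S[...,2]<250)&(np.hypot(S[...,0]-646,S[...,1]+370)<150); ii=np.argwhere(m); print(len(ii), ii.min(0) if len(ii) else'', ii.max(0) if len(ii) else '')
save("w3",np.vstack([np.hstack([C[:,160:480],s["color"][:,200:520]])]))
E
```

```text
[[ 9.38000e-01 -3.47000e-01 -0.00000e+00  4.46426e+02]
 [-3.47000e-01 -9.38000e-01  0.00000e+00 -2.91565e+02]
 [-0.00000e+00 -0.00000e+00 -1.00000e+00  2.30897e+02]
 [ 0.00000e+00  0.00000e+00  0.00000e+00  1.00000e+00]] [ 0.51343913  0.40932606 -0.92165676]
105 678 14.5 [-15.2  15.5]
115 216 14.5 [-14.5  15.1]
125 121 14.0 [-14.8  15.1]
((444.4840393066406, -294.4456481933594), (65.58031463623047, 71.4025650024414), 68.91585540771484)
1018 [127 288] [163 340]
```

View pics/w3.png

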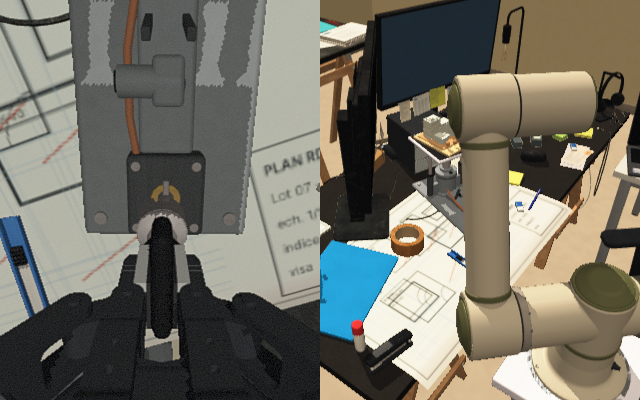

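The scene view shows the platform at (430-455,140) partly visible. The arm doesn't hide it. I'll correct by about 3 mm in tool y.

{"fn": "step_arm", "kwargs": {
  "plan": [
    {"offset": [0.04,0.3,0],"rot": [0,0,0],"gripper": 0},
    {"offset": [0.04,0.3,0],"rot": [0,0,0],"gripper": 0},
    {"offset": [0.04,0.3,0],"rot": [0,0,0],"gripper": 0},
    {"offset": [0.04,0.3,0.5],"rot": [0,0,0],"gripper": 0},
    {"offset": [0.04,0.3,0.5],"rot": [0,0,0],"gripper": 0},
    {"offset": [0.04,0.3,0.5],"rot": [0,0,0],"gripper": 0}
  ]
}}

```text
time_s: 5.65
eef_pos: [445.5, -295.2, 225.0]
ee_rot: [-0.0, 0.984, -0.177, -0.0]
force: [-0.1, 0.4, -0.9]
grip_width: 0.108
grip_force: 49.7
```

```bash
python3 - <<'E'
from h import *
c,P,T=wrist()
Q=P.reshape(-1,3); K=(Q-T[:3,3])@T[:3,:3]
for lo in(105,115,125):
    kk=K[(abs(K[:,0])<25)&(abs(K[:,1])<18)&(K[:,2]>lo)&(K[:,2]<lo+10)]; print(lo,len(kk),kk[:,0].max().round(1),np.percentile(kk[:,1],[1,99]).round(1))
q=Q[(abs(Q[:,2]-50)<4)&(np.hypot(Q[:,0]-444,Q[:,1]+294.4)<60)]; b=cv2.minAreaRect(q[:,:2].astype(np.float32)); print(b)
print(T[:2,3],"block in tool",(np.append(b[0],50)-T[:3,3])@T[:3,:3], np.degrees(np.arctan2(T[1,0],T[0,0])))
E
```

```text
105 673 14.5 [-15.1  15.5]
115 221 14.8 [-14.5  14.9]
125 120 14.0 [-14.7  15.1]
((444.54571533203125, -294.4873962402344), (65.58037567138672, 71.66578674316406), 69.47052764892578)
[ 445.5184682  -295.23647175] block in tool [ -1.09119415  -0.32686862 174.96479927] -20.369153742746843
```

{"fn": "step_arm", "kwargs": {
  "plan": [
    {"offset": [0,-0.05,0.5],"rot": [0,0,0],"gripper": 0},
    {"offset": [0,-0.05,0.8],"rot": [0,0,0],"gripper": 0},
    {"offset": [0,-0.05,1.1],"rot": [0,0,0],"gripper": 0},
    {"offset": [0,-0.05,1.3],"rot": [0,0,0],"gripper": 0},
    {"offset": [0,-0.05,1.5],"rot": [0,0,0],"gripper": 0},
    {"offset": [0,-0.05,1.7],"rot": [0,0,0],"gripper": 0},
    {"offset": [0,-0.05,1.7],"rot": [0,0,0],"gripper": 0}
  ]
}}

```text
time_s: 6.4
eef_pos: [445.7, -294.8, 207.9]
ee_rot: [-0.0, 0.984, -0.177, -0.0]
force: [-0.3, 0.4, -1.8]
grip_width: 0.109
grip_force: 49.7
```

{"fn": "step_arm", "kwargs": {
  "plan": [
    {"offset": [0,0,0.2],"rot": [0,0,0],"gripper": 0},
    {"offset": [0,0,0.4],"rot": [0,0,0],"gripper": 0},
    {"offset": [0,0,0.6],"rot": [0,0,0],"gripper": 0},
    {"offset": [0,0,0.75],"rot": [0,0,0],"gripper": 0},
    {"offset": [0,0,0.75],"rot": [0,0,0],"gripper": 0}
  ]
}}

```text
time_s: 6.9
eef_pos: [445.7, -294.8, 200.4]
ee_rot: [-0.0, 0.984, -0.177, -0.0]
force: [0.5, 0.4, -1.7]
grip_width: 0.106
grip_force: 49.7
```

{"fn": "step_arm", "kwargs": {
  "plan": [
    {"offset": [0,0,0.1],"rot": [0,0,0],"gripper": 0},
    {"offset": [0,0,0.2],"rot": [0,0,0],"gripper": 0},
    {"offset": [0,0,0.3],"rot": [0,0,0],"gripper": 0},
    {"offset": [0,0,0.3],"rot": [0,0,0],"gripper": 0}
  ]
}}

```text
time_s: 7.3
eef_pos: [445.7, -294.8, 197.5]
ee_rot: [-0.0, 0.984, -0.177, -0.0]
force: [-0.8, 0.9, -1.1]
grip_width: 0.107
grip_force: 49.7
```

Still no resistance, so the notches are over the pin. I'll go down to the seat.

{"fn": "step_arm", "kwargs": {
  "plan": [
    {"offset": [0,0,0.15],"rot": [0,0,0],"gripper": 0},
    {"offset": [0,0,0.3],"rot": [0,0,0],"gripper": 0},
    {"offset": [0,0,0.4],"rot": [0,0,0],"gripper": 0},
    {"offset": [0,0,0.5],"rot": [0,0,0],"gripper": 0},
    {"offset": [0,0,0.5],"rot": [0,0,0],"gripper": 0}
  ]
}}

```text
time_s: 7.8
eef_pos: [445.7, -294.8, 192.5]
ee_rot: [-0.0, 0.984, -0.177, -0.0]
force: [0.9, 0.4, -1.5]
grip_width: 0.106
grip_force: 49.7
```

{"fn": "step_arm", "kwargs": {
  "plan": [
    {"offset": [0,0,0.05],"rot": [0,0,0],"gripper": 0},
    {"offset": [0,0,0.1],"rot": [0,0,0],"gripper": 0},
    {"offset": [0,0,0.1],"rot": [0,0,0],"gripper": 0},
    {"offset": [0,0,0.1],"rot": [0,0,0],"gripper": 0}
  ]
}}

```text
time_s: 8.2
eef_pos: [445.7, -294.8, 191.7]
ee_rot: [0.0, 0.984, -0.177, -0.0]
force: [-0.1, -0.2, -1.6]
grip_width: 0.109
grip_force: 49.7
```

{"fn": "step_arm", "kwargs": {
  "plan": [
    {"offset": [0,0,0.05],"rot": [0,0,0],"gripper": 0},
    {"offset": [0,0,0.1],"rot": [0,0,0],"gripper": 0},
    {"offset": [0,0,0.1],"rot": [0,0,0],"gripper": 0},
    {"offset": [0,0,0.1],"rot": [0,0,0],"gripper": 0}
  ]
}}

```text
time_s: 8.6
eef_pos: [445.7, -294.8, 190.7]
ee_rot: [-0.0, 0.984, -0.177, -0.0]
force: [0.5, 0.5, -1.7]
grip_width: 0.109
grip_force: 49.7
```

{"fn": "step_arm", "kwargs": {
  "plan": [
    {"offset": [0,0,0.03],"rot": [0,0,0],"gripper": 0},
    {"offset": [0,0,0.06],"rot": [0,0,0],"gripper": 0},
    {"offset": [0,0,0.06],"rot": [0,0,0],"gripper": 0}
  ]
}}

```text
time_s: 8.9
eef_pos: [445.7, -294.8, 190.0]
ee_rot: [-0.0, 0.984, -0.177, -0.0]
force: [-0.2, -0.4, -1.5]
grip_width: 0.107
grip_force: 49.7
```

```bash
cat > plat.py <<'E'
from h import *
def plat(n="scene"):
    S=cloud(capture(n)); a=np.radians(-20.5); ex=np.array([np.cos(a),np.sin(a)]); o=np.array([444.3,-294.4])+215*ex
    d=S[...,:2]-o; x=d@ex; y=d@np.array([-ex[1],ex[0]])
    # ring strip of bare platform edge
    m=(np.maximum(abs(x),abs(y))<93)&((abs(x)>84)|(abs(y)>84))&(S[...,2]>120)&(S[...,2]<250)
    z=S[...,2][m]; h,e=np.histogram(z,bins=np.arange(120,252,2)); i=h.argmax(); zz=z[abs(z-e[i]-1)<5]
    return len(z),h[i],float(np.median(zz))
E
python3 - <<'E'
from plat import *
s=sense(); print(s["force"],s["wrist_torque"],s["eef_pos"]); print(plat("scene"),plat("top"))
E
```

```text
[-0.19498925 -0.37340607 -1.54160653] [ 0.04992579 -0.01435625  0.01461368] [ 445.71103349 -294.83645703  190.04125969]
(216, np.int64(48), 222.98054068050266) (681, np.int64(141), 224.1337280711196)
```

The key is seated with no contact force, and both cameras can read the platform height (about 224 mm). I'll crack the valve in small steps.

{"fn": "step_arm", "kwargs": {
  "plan": [
    {"offset": [0,0,0],"rot": [0,0,-3],"gripper": 0},
    {"offset": [0,-0.01,0],"rot": [0,0,-6],"gripper": 0},
    {"offset": [0,-0.02,0],"rot": [0,0,-8],"gripper": 0},
    {"offset": [0,-0.02,0],"rot": [0,0,-8],"gripper": 0}
  ]
}}

```text
time_s: 9.4
eef_pos: [445.8, -294.6, 190.1]
ee_rot: [-0.0, 0.994, -0.108, 0.0]
force: [0.2, 0.1, -2.4]
grip_width: 0.108
grip_force: 49.7
```

```bash
cat > m.py <<'E'
from plat import *
s=sense(); T=tool(s); print(s["time_s"],np.round(s["force"],1),np.round(s["wrist_torque"],3),"yaw",np.degrees(np.arctan2(T[1,0],T[0,0])).round(2))
for i in range(3): print(sense()["time_s"],plat("top"),plat("scene")[2])
E
python3 m.py
```

```text
9.4 [ 0.2  0.1 -2.4] [ 0.097 -0.078 -0.074] yaw -12.36
9.4 (680, np.int64(137), 224.7588412683108) 223.00659806242467
9.5 (683, np.int64(145), 225.1586647176564) 222.7962963226788
9.6 (691, np.int64(152), 224.71074914024598) 222.69543788717527
```

The wrist torque of about 0.07 N m shows the key has engaged the valve. I'll continue.

{"fn": "step_arm", "kwargs": {
  "plan": [
    {"offset": [0,-0.01,0],"rot": [0,0,-2.5],"gripper": 0},
    {"offset": [0,-0.01,0],"rot": [0,0,-2.5],"gripper": 0}
  ]
}}

```text
time_s: 9.9
eef_pos: [445.8, -294.6, 190.1]
ee_rot: [0.0, 0.996, -0.086, 0.0]
force: [0.3, 0.8, -1.0]
grip_width: 0.107
grip_force: 49.7
```

```bash
python3 m.py
```

```text
9.9 [ 0.3  0.8 -1. ] [ 0.028 -0.072 -0.006] yaw -9.86
9.9 (692, np.int64(146), 224.5831327122868) 222.874272789147
10.0 (700, np.int64(163), 224.66152226352776) 222.92647124065576
10.1 (688, np.int64(145), 224.59067308658612) 222.80791563977647
```

{"fn": "step_arm", "kwargs": {
  "plan": [
    {"offset": [0,-0.01,0],"rot": [0,0,-2.5],"gripper": 0},
    {"offset": [0,-0.01,0],"rot": [0,0,-2.5],"gripper": 0}
  ]
}}

```text
time_s: 10.4
eef_pos: [445.9, -294.5, 190.1]
ee_rot: [0.0, 0.998, -0.064, 0.0]
force: [-0.0, -0.5, -1.2]
grip_width: 0.107
grip_force: 49.7
```

```bash
python3 m.py
```

```text
10.4 [-0.  -0.5 -1.2] [-0.007 -0.023 -0.022] yaw -7.36
10.4 (682, np.int64(149), 225.03522146096645) 222.8606159274717
10.5 (688, np.int64(180), 224.6034887949545) 222.80313752686789
10.6 (701, np.int64(141), 224.75069592976246) 222.64096140156744
```

{"fn": "step_arm", "kwargs": {
  "plan": [
    {"offset": [0,-0.01,0],"rot": [0,0,-2.5],"gripper": 0},
    {"offset": [0,-0.01,0],"rot": [0,0,-2.5],"gripper": 0}
  ]
}}

```text
time_s: 10.9
eef_pos: [445.8, -294.4, 190.1]
ee_rot: [0.0, 0.999, -0.042, -0.0]
force: [-0.1, -0.1, -1.9]
grip_width: 0.107
grip_force: 49.7
```

```bash
python3 m.py
```

```text
10.9 [-0.1 -0.1 -1.9] [-0.119  0.009 -0.077] yaw -4.86
10.9 (698, np.int64(127), 223.93657387830925) 222.45336607378852
11.0 (688, np.int64(138), 223.78944058335153) 222.98622536077292
11.1 (697, np.int64(138), 224.88652312023908) 222.98292740012616
```

{"fn": "step_arm", "kwargs": {
  "plan": [
    {"offset": [0,0,0],"rot": [0,0,-2.5],"gripper": 0},
    {"offset": [0,0,0],"rot": [0,0,-2.5],"gripper": 0}
  ]
}}

```text
time_s: 11.4
eef_pos: [445.8, -294.4, 190.1]
ee_rot: [0.0, 1.0, -0.021, -0.0]
force: [0.4, -1.2, -2.0]
grip_width: 0.106
grip_force: 49.7
```

```bash
python3 m.py
```

```text
11.4 [ 0.4 -1.2 -2. ] [-0.161 -0.002 -0.064] yaw -2.36
11.4 (688, np.int64(150), 224.9615483418638) 223.48647830612026
11.5 (701, np.int64(156), 224.9544627062284) 222.7880451759694
11.6 (690, np.int64(150), 224.694712973462) 222.9971655903789
```

{"fn": "step_arm", "kwargs": {
  "plan": [
    {"offset": [0,-0.01,0],"rot": [0,0,-2.5],"gripper": 0},
    {"offset": [0,-0.01,0],"rot": [0,0,-2.5],"gripper": 0}
  ]
}}

```text
time_s: 11.9
eef_pos: [445.9, -294.3, 190.1]
ee_rot: [0.0, 1.0, 0.001, 0.0]
force: [-0.8, -1.3, -1.1]
grip_width: 0.107
grip_force: 49.7
```

```bash
python3 m.py
```

```text
11.9 [-0.8 -1.3 -1.1] [-0.175  0.001 -0.051] yaw 0.14
11.9 (687, np.int64(132), 224.5224765221336) 222.91095523362532
12.0 (682, np.int64(153), 224.8406100654629) 222.8053880110993
12.1 (688, np.int64(134), 224.76062897279797) 223.35549772991652
```

{"fn": "step_arm", "kwargs": {
  "plan": [
    {"offset": [0,0,0],"rot": [0,0,-2],"gripper": 0},
    {"offset": [0,0,0],"rot": [0,0,-2],"gripper": 0}
  ]
}}

```text
time_s: 12.4
eef_pos: [445.9, -294.2, 190.1]
ee_rot: [0.0, 1.0, 0.019, -0.0]
force: [-0.1, -0.3, -0.2]
grip_width: 0.111
grip_force: 49.7
```

```bash
python3 m.py
```

```text
12.4 [-0.1 -0.3 -0.2] [-0.235  0.048 -0.045] yaw 2.13
12.4 (692, np.int64(171), 223.06065807765873) 220.22520199223126
12.5 (691, np.int64(139), 221.89265516003033) 218.95887111919214
12.6 (677, np.int64(139), 219.18152435298734) 217.03251481267137
```

It is sinking at about 18 mm/s, so I'll hold here.

{"fn": "step_arm", "kwargs": {
  "plan": [
    {"offset": [0,0,0],"rot": [0,0,0],"gripper": 0},
    {"offset": [0,0,0],"rot": [0,0,0],"gripper": 0},
    {"offset": [0,0,0],"rot": [0,0,0],"gripper": 0},
    {"offset": [0,0,0],"rot": [0,0,0],"gripper": 0},
    {"offset": [0,0,0],"rot": [0,0,0],"gripper": 0},
    {"offset": [0,0,0],"rot": [0,0,0],"gripper": 0}
  ]
}}

```text
time_s: 13.3
eef_pos: [445.9, -294.2, 190.1]
ee_rot: [0.0, 1.0, 0.019, 0.0]
force: [-0.6, -1.6, -1.9]
grip_width: 0.108
grip_force: 49.7
```

```bash
python3 m.py
```

```text
13.3 [-0.6 -1.6 -1.9] [-0.205  0.019 -0.05 ] yaw 2.13
13.3 (671, np.int64(143), 206.8415123738768) 204.7290928996788
13.4 (677, np.int64(157), 205.09123122032037) 202.9670020922958
13.5 (668, np.int64(139), 204.09722606997082) 200.86020965554133
```

{"fn": "step_arm", "kwargs": {
  "plan": [
    {"offset": [0,0,0],"rot": [0,0,0],"gripper": 0},
    {"offset": [0,0,0],"rot": [0,0,0],"gripper": 0},
    {"offset": [0,0,0],"rot": [0,0,0],"gripper": 0},
    {"offset": [0,0,0],"rot": [0,0,0],"gripper": 0},
    {"offset": [0,0,0],"rot": [0,0,0],"gripper": 0},
    {"offset": [0,0,0],"rot": [0,0,0],"gripper": 0},
    {"offset": [0,0,0],"rot": [0,0,0],"gripper": 0},
    {"offset": [0,0,0],"rot": [0,0,0],"gripper": 0},
    {"offset": [0,0,0],"rot": [0,0,0],"gripper": 0},
    {"offset": [0,0,0],"rot": [0,0,0],"gripper": 0},
    {"offset": [0,0,0],"rot": [0,0,0],"gripper": 0},
    {"offset": [0,0,0],"rot": [0,0,0],"gripper": 0}
  ]
}}

```text
time_s: 14.8
eef_pos: [445.9, -294.2, 190.1]
ee_rot: [0.0, 1.0, 0.019, 0.0]
force: [0.6, -2.2, -1.9]
grip_width: 0.107
grip_force: 49.7
```

```bash
python3 m.py
```

```text
14.8 [ 0.6 -2.2 -1.9] [-0.306  0.023 -0.024] yaw 2.13
14.8 (647, np.int64(137), 179.9286712848875) 177.54225605565523
14.9 (636, np.int64(135), 178.68040371799376) 175.7064649482049
15.0 (643, np.int64(132), 177.22776532653856) 174.48667654046898
```

{"fn": "step_arm", "kwargs": {
  "plan": [
    {"offset": [0,0,0],"rot": [0,0,0],"gripper": 0},
    {"offset": [0,0,0],"rot": [0,0,0],"gripper": 0},
    {"offset": [0,0,0],"rot": [0,0,0],"gripper": 0},
    {"offset": [0,0,0],"rot": [0,0,0],"gripper": 0},
    {"offset": [0,0,0],"rot": [0,0,0],"gripper": 0},
    {"offset": [0,0,0],"rot": [0,0,0],"gripper": 0},
    {"offset": [0,0,0],"rot": [0,0,0],"gripper": 0},
    {"offset": [0,0,0],"rot": [0,0,0],"gripper": 0},
    {"offset": [0,0,0],"rot": [0,0,0],"gripper": 0},
    {"offset": [0,0,0],"rot": [0,0,0],"gripper": 0},
    {"offset": [0,0,0],"rot": [0,0,0],"gripper": 0},
    {"offset": [0,0,0],"rot": [0,0,0],"gripper": 0}
  ]
}}

```text
time_s: 16.3
eef_pos: [445.9, -294.2, 190.1]
ee_rot: [-0.0, 1.0, 0.019, -0.0]
force: [-0.8, -0.7, -1.3]
grip_width: 0.108
grip_force: 49.7
```

{"fn": "step_arm", "kwargs": {
  "plan": [
    {"offset": [0,0,0],"rot": [0,0,0],"gripper": 0},
    {"offset": [0,0,0],"rot": [0,0,0],"gripper": 0},
    {"offset": [0,0,0],"rot": [0,0,0],"gripper": 0},
    {"offset": [0,0,0],"rot": [0,0,0],"gripper": 0},
    {"offset": [0,0,0],"rot": [0,0,0],"gripper": 0},
    {"offset": [0,0,0],"rot": [0,0,0],"gripper": 0},
    {"offset": [0,0,0],"rot": [0,0,0],"gripper": 0},
    {"offset": [0,0,0],"rot": [0,0,0],"gripper": 0},
    {"offset": [0,0,0],"rot": [0,0,0],"gripper": 0},
    {"offset": [0,0,0],"rot": [0,0,0],"gripper": 0}
  ]
}}

```text
time_s: 17.3
eef_pos: [445.9, -294.3, 190.1]
ee_rot: [0.0, 1.0, 0.019, 0.0]
force: [-0.7, -0.3, -2.0]
grip_width: 0.108
grip_force: 49.7
```

```bash
python3 m.py
```

```text
17.3 [-0.7 -0.3 -2. ] [-0.293 -0.029 -0.051] yaw 2.13
17.3 (606, np.int64(121), 139.63081606397213) 137.69490242334354
17.4 (598, np.int64(109), 139.19238256053862) 137.55399339483472
17.5 (608, np.int64(118), 139.26611046811806) 137.82382455297613
```

It is fully down: the heights have settled at the 140 mm rest. Now I'll turn the valve shut.

{"fn": "step_arm", "kwargs": {
  "plan": [
    {"offset": [0,0.01,0],"rot": [0,0,4],"gripper": 0},
    {"offset": [0,0.02,0],"rot": [0,0,8],"gripper": 0},
    {"offset": [0,0.03,0],"rot": [0,0,12],"gripper": 0},
    {"offset": [0,0.04,0],"rot": [0,0,16],"gripper": 0},
    {"offset": [-0.01,0.05,0],"rot": [0,0,20],"gripper": 0},
    {"offset": [-0.02,0.06,0],"rot": [0,0,23],"gripper": 0},
    {"offset": [-0.02,0.06,0],"rot": [0,0,23],"gripper": 0},
    {"offset": [-0.02,0.06,0],"rot": [0,0,23],"gripper": 0}
  ]
}}

```text
time_s: 18.4
eef_pos: [445.7, -294.7, 190.0]
ee_rot: [-0.0, 0.984, -0.18, -0.0]
force: [0.8, -0.5, -1.4]
grip_width: 0.109
grip_force: 49.6
```

```bash
cat > t.py <<'E'
from h import *
s=sense(); T=tool(s); print(s["time_s"],np.round(s["force"],1),np.round(s["wrist_torque"],3),np.round(s["tau"],2),"yaw",np.degrees(np.arctan2(T[1,0],T[0,0])).round(2))
E
python3 t.py
```

```text
18.4 [ 0.8 -0.5 -1.4] [ 0.028 -0.15   0.022] [ -0.21 -45.17 -23.16  -0.11   0.14   0.08] yaw -20.78
```

{"fn": "step_arm", "kwargs": {
  "plan": [
    {"offset": [0,0,0],"rot": [0,0,1.5],"gripper": 0},
    {"offset": [0,0,0],"rot": [0,0,3],"gripper": 0},
    {"offset": [0,0,0],"rot": [0,0,3],"gripper": 0}
  ]
}}

```text
time_s: 18.7
eef_pos: [445.7, -294.8, 190.0]
ee_rot: [-0.0, 0.978, -0.207, -0.0]
force: [1.2, 0.4, -2.2]
grip_width: 0.108
grip_force: 49.6
```

```bash
python3 t.py
```

```text
18.7 [ 1.2  0.4 -2.2] [ 0.081 -0.215  0.011] [ -0.43 -45.33 -23.25  -0.22   0.14   0.31] yaw -23.92
```

{"fn": "step_arm", "kwargs": {
  "plan": [
    {"offset": [0,0,0],"rot": [0,0,1.5],"gripper": 0},
    {"offset": [0,0,0],"rot": [0,0,1.5],"gripper": 0}
  ]
}}

```text
time_s: 18.9
eef_pos: [445.7, -294.8, 190.1]
ee_rot: [-0.0, 0.975, -0.22, -0.0]
force: [0.5, 0.6, -3.1]
grip_width: 0.107
grip_force: 49.6
```

```bash
python3 t.py
```

```text
18.9 [ 0.5  0.6 -3.1] [ 0.097 -0.216  0.033] [ -0.5  -45.4  -23.31  -0.25   0.13   0.27] yaw -25.43
```

{"fn": "step_arm", "kwargs": {
  "plan": [
    {"offset": [0,0,0],"rot": [0,0,1],"gripper": 0},
    {"offset": [0,0,0],"rot": [0,0,1],"gripper": 0}
  ]
}}

```text
time_s: 19.1
eef_pos: [445.7, -294.8, 190.1]
ee_rot: [-0.0, 0.974, -0.228, -0.0]
force: [0.6, 0.6, -2.0]
grip_width: 0.108
grip_force: 49.5
```

```bash
python3 t.py
```

```text
19.1 [ 0.6  0.6 -2. ] [ 0.13  -0.251  0.069] [ -0.57 -45.47 -23.36  -0.27   0.13   0.21] yaw -26.41
```

{"fn": "step_arm", "kwargs": {
  "plan": [
    {"offset": [0,0,0],"rot": [0,0,1],"gripper": 0},
    {"offset": [0,0,0],"rot": [0,0,1],"gripper": 0}
  ]
}}

```text
time_s: 19.3
eef_pos: [445.7, -294.8, 190.1]
ee_rot: [-0.0, 0.972, -0.237, -0.0]
force: [0.6, -0.1, -3.2]
grip_width: 0.109
grip_force: 49.5
```

```bash
python3 t.py
```

```text
19.3 [ 0.6 -0.1 -3.2] [ 0.087 -0.268  0.079] [ -0.59 -45.52 -23.4   -0.28   0.12   0.21] yaw -27.41
```

{"fn": "step_arm", "kwargs": {
  "plan": [
    {"offset": [0,0,0],"rot": [0,0,1],"gripper": 0},
    {"offset": [0,0,0],"rot": [0,0,1],"gripper": 0}
  ]
}}

```text
time_s: 19.5
eef_pos: [445.7, -294.8, 190.1]
ee_rot: [-0.0, 0.969, -0.245, -0.0]
force: [0.9, 0.6, -3.5]
grip_width: 0.11
grip_force: 49.5
```

```bash
python3 t.py
```

```text
19.5 [ 0.9  0.6 -3.5] [ 0.061 -0.205  0.084] [ -0.62 -45.59 -23.44  -0.28   0.13   0.22] yaw -28.41
```

{"fn": "step_arm", "kwargs": {
  "plan": [
    {"offset": [0,0,0],"rot": [0,0,1],"gripper": 0},
    {"offset": [0,0,0],"rot": [0,0,1],"gripper": 0}
  ]
}}

```text
time_s: 19.7
eef_pos: [445.7, -294.8, 190.1]
ee_rot: [-0.0, 0.967, -0.254, -0.0]
force: [1.3, 1.5, -2.4]
grip_width: 0.105
grip_force: 49.5
```

```bash
python3 t.py
```

```text
19.7 [ 1.3  1.5 -2.4] [ 0.132 -0.226  0.114] [ -0.72 -45.73 -23.48  -0.25   0.16   0.31] yaw -29.4
```

{"fn": "step_arm", "kwargs": {
  "plan": [
    {"offset": [0,0,0],"rot": [0,0,1],"gripper": 0},
    {"offset": [0,0,0],"rot": [0,0,1],"gripper": 0}
  ]
}}

```text
time_s: 19.9
eef_pos: [445.7, -294.8, 190.1]
ee_rot: [0.0, 0.965, -0.262, -0.0]
force: [1.1, 0.8, -3.1]
grip_width: 0.108
grip_force: 49.5
```

```bash
python3 t.py; python3 - <<'E'
from h import *
c,P,T=wrist(); save("w4",cv2.resize(c["color"][60:260,220:420],(600,600),interpolation=cv2.INTER_CUBIC))
E
```

```text
19.9 [ 1.1  0.8 -3.1] [ 0.062 -0.266  0.27 ] [ -0.83 -45.84 -23.51  -0.19   0.19   0.43] yaw -30.4
```

View pics/w4.png

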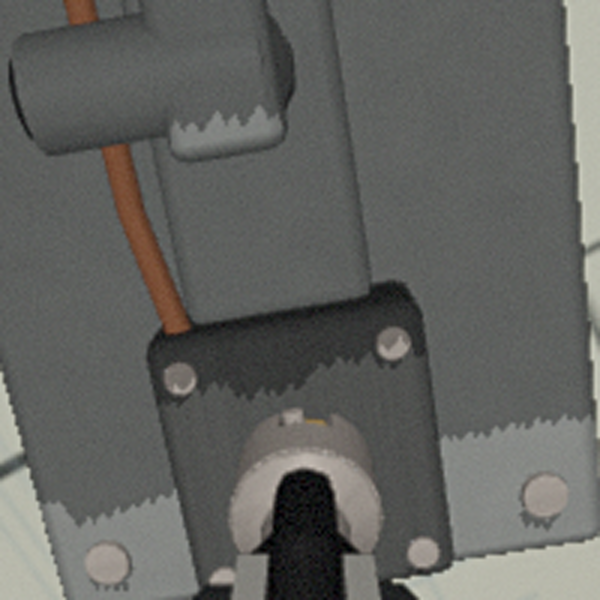

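The crop shows the pin seated in the notch, with the key low on the block. The torque jump to 0.27 N m means the valve has reached its seat. I'll back off inside the play, then release.

{"fn": "step_arm", "kwargs": {
  "plan": [
    {"offset": [0,0,0],"rot": [0,0,-2],"gripper": 0},
    {"offset": [0,0,0],"rot": [0,0,-4],"gripper": 0},
    {"offset": [0,0,0],"rot": [0,0,-5],"gripper": 0},
    {"offset": [0,0,0],"rot": [0,0,-5],"gripper": 0}
  ]
}}

```text
time_s: 20.35
eef_pos: [445.6, -294.9, 190.2]
ee_rot: [0.0, 0.976, -0.22, -0.0]
force: [-1.2, 0.3, -1.3]
grip_width: 0.11
grip_force: 49.7
```

```bash
python3 t.py
```

```text
20.35 [-1.2  0.3 -1.3] [-0.053 -0.037  0.017] [ 1.000e-02 -4.512e+01 -2.333e+01 -0.000e+00  0.000e+00 -2.000e-01] yaw -25.38
```

{"fn": "step_arm", "kwargs": {
  "squeeze": 20,
  "plan": [
    {"offset": [0,0,0],"rot": [0,0,0],"gripper": 2},
    {"offset": [0,0,0],"rot": [0,0,0],"gripper": 3},
    {"offset": [0,0,0],"rot": [0,0,0],"gripper": 5},
    {"offset": [0,0,0],"rot": [0,0,0],"gripper": 5},
    {"offset": [0,0,0],"rot": [0,0,0],"gripper": 5},
    {"offset": [0,0,0],"rot": [0,0,0],"gripper": 5},
    {"offset": [0,0,0],"rot": [0,0,0],"gripper": 5}
  ]
}}

```text
time_s: 21.05
eef_pos: [445.7, -294.9, 190.1]
ee_rot: [0.0, 0.976, -0.22, -0.0]
force: [1.1, 0.3, -0.9]
grip_width: 0.586
grip_force: 0.0
```

{"fn": "step_arm", "kwargs": {
  "plan": [
    {"offset": [0,0,-1],"rot": [0,0,0],"gripper": 5},
    {"offset": [0,0,-3],"rot": [0,0,0],"gripper": 5},
    {"offset": [0,0,-6],"rot": [0,0,0],"gripper": 5},
    {"offset": [-2,0,-10],"rot": [0,0,0],"gripper": 5},
    {"offset": [-5,0,-12],"rot": [0,0,0],"gripper": 5},
    {"offset": [-8,0,-12],"rot": [0,0,0],"gripper": 5},
    {"offset": [-8,0,-12],"rot": [0,0,0],"gripper": 5},
    {"offset": [-8,0,-12],"rot": [0,0,0],"gripper": 5}
  ]
}}

```text
time_s: 21.85
eef_pos: [373.4, -260.6, 310.9]
ee_rot: [0.0, 0.976, -0.22, 0.001]
force: [1.2, 0.5, 0.6]
grip_width: 0.584
grip_force: 0.0
```

```bash
python3 - <<'E'
from plat import *
c,P,T=wrist(); save("w5",c["color"]); Q=P.reshape(-1,3); r=np.hypot(Q[:,0]-444.4,Q[:,1]+294.4)
q=Q[(Q[:,2]>135)&(Q[:,2]<160)&(r<35)]; print(len(q),q.mean(0),np.percentile(q[:,2],[5,50,95]),cv2.minAreaRect(q[:,:2].astype(np.float32)))
print(plat("top"),plat("scene"))
E
```

```text
933 [ 444.61272997 -294.4868001   144.10854231] [141.77303829 144.26444382 145.82095668] ((443.515869140625, -294.1839294433594), (9.382912635803223, 51.1185417175293), 64.1913070678711)
(600, np.int64(127), 140.1568664264962) (254, np.int64(65), 137.68912551644723)
```

View pics/w5.png

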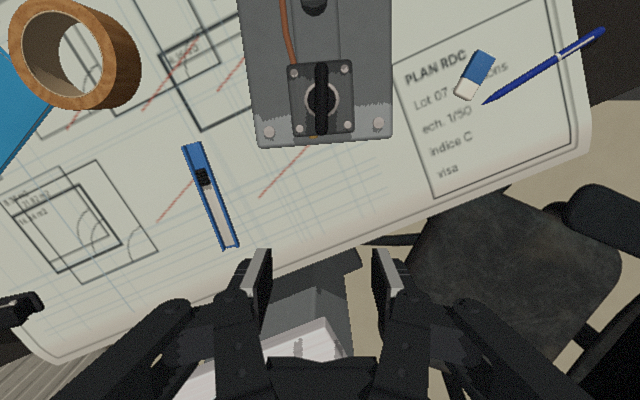

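The key stands upright and seated at (321,100), with its top at 146 mm. The platform is at its 140 mm rest, so I'm handing the job in.

```bash
python3 -c "
from rig import *
print(finish_job())"
```

```text
the job is handed in; nothing more can be done
None
```

I handed the job in after about 22 s of robot time. The platform sank at about 18 mm/s to its rest, the valve was turned back until it met its stop, and the key was left standing on it, released. The hand-in gave no verdict, and I didn't check the model itself in a picture afterwards.

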